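# Open a bench gas valve with the long T-key

## Robot

A 6-joint arm with a two-finger parallel gripper is mounted at the origin on the work surface. World frame = base frame: x ahead of the robot, y to its left, z up, the work surface at z = 0. Lengths are in mm, angles in rad, forces in N, time in s.
With the tool pointing down it reaches from about 350 to 975 mm from the base axis. Payload 7.1 kg.
Tool frame: the origin (TCP) lies on the front face of the gripper's body, between the roots of the fingers; the fingertips stand 80 mm ahead of it and the grasp point (between the pads) lies 61 mm ahead of it (env.tips_ahead is the distance from the TCP to the fingertips, in mm); z points along the fingers, y is the direction in which the jaws open and shut (so a half turn about z gives the same grasp; the last joint's range is limited). The gripper opens to 88 mm and grips with 3 to 60 N. Pads are 20 mm wide; open, the fingers measure 115 mm over their backs; the gripper's body (75 mm by 178 mm) begins 61 mm behind the grasp point.
Start: joints at [-1.28, 0.423, 1.63, -0, 1.089, -0.019], TCP at [190.56, -595.225, 302.675] pointing down, gripper open.
Joint ranges: [-3, 3], [-0.9, 2.11], [0.09, 2.58], [-1.31, 4.45], [0.11, 2.69], [-2.54, 2.54]. Speed limits (rad/s): [2.39, 2.39, 3.01, 3.14, 3.14, 3.14].

## Interface

Orientations are given as a unit quaternion [x, y, z, w].
In Python, from station import env, set_gripper, viewer, workorder gives the robot as it stands. Calls block until the motion is done:
- env.reach(position, orientation): joint-space move of the TCP to a pose.
- env.move_l(position, rot=None, rate=150, f_stop=None): straight line of the TCP; rot=None keeps the orientation; rate is the mean speed in mm/s. With f_stop (N) it stops when the force on the tool has changed by that much, and returns True; else False.
- env.move_joints(angles): joint-space move.
- set_gripper(opening): finger opening in mm; the grip force is fixed at half the most; returns when the fingers have stopped.
- env.hold(seconds).
- env.ik(position, orientation): joint angles nearest the present ones, or None.
- env.read_state(): the state.
- viewer.camera(name): name is "scene" or "top" or "wrist"; returns the picture (480x640x3 uint8, blue, green, red); there is no depth.
- viewer.camera_params(name): a dict with "fx", "fy", "cx", "cy" (pixels), "pose" (4x4, takes a point from camera to world coordinates); the wrist camera has in their place "tool_from_camera" (4x4, takes a point from camera to tool coordinates, whose origin is the TCP and whose axes are the flange's). Camera axes: x right, y up, looking along -z (the intrinsics and any distortion apply to the point x, -y, -z); pixel columns grow to the right and rows downward; lengths in mm; the calibration is good to about 2 mm. A picture is of the moment at which its call begins: read the wrist's pose just before it. camera_params takes no time and is no camera call.
A pose or a line that the arm cannot do raises env.IKError and nothing moves.
- workorder.sign_off(): hands the job in, once; it reports no verdict.
The state is a dict: "time_s": time; "qpos": joint angles; "dq": joint speeds; "tau": joint torques, N m; "tool_pos": TCP position; "orientation": TCP orientation; "force": force on the tool from outside, world axes, zero at the start; "wrist_torque": the same for the moment, N m; "width": finger opening in mm.
Only numpy, scipy, OpenCV 4.12 (cv2) and the standard library are available. Lean on these libraries where they do the work, as an engineer would, in place of code of your own. Each camera call takes 0.05 s, during which the arm holds its last target. There are 200 camera calls.

## Task

Turn on the gas at the bench: lift the sliding cover of the sloping valve box over its end lip, slide it out and lay it flat, handle up, on the middle of the black mat. Then take the red T-key from its rack, lower it down the shaft fully home onto the square stem and turn the stem counter-clockwise to its fully open stop. Leave the key standing fully home on the stem, let go of everything, and do not disturb the other things on the bench.

Things in the scene. Friction and masses are not known exactly. Their poses are not given: they have to be found in the camera images.
- cover_grip (a point): Centre of the black grip fin of the loose cover (0.2 kg): orange plate 120 (own x) x 110 (own y) x 6 mm; the fin on its middle is 14 mm thick (own x), 60 mm wide (own y), 48 mm tall; this point is 30 mm above the plate's underside. Own z: outward normal. At the start it lies shut on the box's sloping face, centred over the mouth, own x pointing up the slope.
- lip (a point): Middle of the top of the steel end lip, 5 mm high, at the cover's lower end. The cover's side edges over its upper third lie in grooves under overhanging rails (tops 25 mm above the face): the cover can rise squarely off the face by at most 14 mm. Lifted over the lip it slides down the slope (2 mm side play) and is free of the rails after 40 mm. Axes as valve_box.
- valve_box: Blue and grey wedge, fixed, 172 (own x) x 164 (own y) mm, 75 mm high in front, 155 mm at the back. Its face slopes 25 degrees, low edge at own -x (robot side); outward normal (-0.423, 0, 0.906) in own axes. Origin: on the bench straight below the mouth's centre.
- mouth (a point): Centre of the shaft's mouth, on the face, 115 mm above the bench, under the cover at the start. The square shaft (40 mm wide, two sides parallel to the box's own y) goes in at right angles to the face, 100 mm deep; its yellow mouth flares to 54 mm over the top 10 mm. Axes as valve_box.
- stem_foot (a point): Foot of the brass square stem, centre of the shaft's floor, 100 mm down the shaft from the mouth. Own z points out along the shaft axis (25 degrees from vertical); own x and y are square to the stem's flats and turn with it. The stem is 16 mm square up to 15 mm above the floor, then a round taper to its top at 22 mm.
- stem (a joint): Angle of the stem, rad: 0 shut, 1.45 fully open at its stop; grows counter-clockwise seen looking into the mouth. Starts at 0 to 0.3; at 0 the flats are parallel to the shaft's walls. Light friction (about 0.1 N m), stays where it is left.
- key_bar (a point): Centre of the red bar of the loose steel T-key (0.3 kg). Bar 100 mm long (own y), 14 mm thick (own x), 22 mm tall (own z, pointing from foot to bar). Own x and y are also square to the flats of the socket. Shank 14 mm thick, with a brass guide collar 35 mm in diameter 70 to 84 mm above the foot. At the start it hangs upright by its bar on the rack.
- key_foot (a point): Centre of the open end of the T-key, 160 mm below the bar's centre. The end is a socket 36 mm across at most, 36 mm long, with a square hole 18.5 mm wide and 30 mm deep that fits over the stem with about 9 degrees of turning play each way. Fully home, this point lies on stem_foot and the bar's centre is 60 mm out from the face. Axes as key_bar.
- key_rack: Grey rack, fixed: base 90 (own x) x 120 (own y) x 10 mm, two cheeks 28 x 10 mm thick, 42 mm either side of the middle along own y. The key's bar lies along own y across them, underside 169 mm above the bench, between nubs 7 mm high; the shank hangs free. Origin: centre of the underside. Rack and mat may swap sides of the box.
- mat_top (a point): Centre of the top of the black rubber mat, 200 (own x) x 180 (own y) x 3 mm, fixed on the bench.
- reagent: Amber glass reagent bottle, 68 mm diameter, 150 mm tall; bystander. Origin: centre of the underside.
- wash_bottle: White plastic bottle with red cap, 68 mm diameter, 160 mm tall; bystander. Origin: centre of the underside.
- septa_jar: Small glass jar with blue lid, 36 mm diameter, 50 mm tall; bystander. Origin: centre of the underside.
- tip_box: Blue pipette tip box with clear lid, 80 x 120 x 80 mm tall; bystander. Origin: centre of the underside.
- beaker: Glass beaker, 70 mm diameter, 90 mm tall; bystander. Origin: centre of the underside.
- spanner: Steel spanner lying flat, 170 mm long; bystander.
There are look-alikes about, which are no part of the job. Of the things shaped like the part that bears key_bar, the bare steel one is meant.

How it is judged:
By the outcome, as a careful person would: the job done as asked, in the order asked, and still so for the second after the job is handed in, with the robot touching nothing.
It also fails if it takes over 72 s, if anything falls off the work surface, if the arm or the gripper's body presses on something with over 40 N, if the wrist force passes 120 N, or if a joint passes its speed limit or range.

## Working session

There is one attempt and no reset: what is moved stays moved. The work goes in short steps, each a Python script; the robot and the scene stay as the last script left them, time stands still between calls to the robot, and variables do not carry over. Pictures are saved under pics/ and viewed, about 8 in all and at most 12, crops included, and the job is handed in when it is done.

```bash
ls; mkdir -p pics; python3 - <<'E'
from station import env,viewer
import cv2,numpy as np
np.set_printoptions(precision=4,suppress=True)
for n in ["scene","top","wrist"]:
    im=viewer.camera(n); cv2.imwrite(f"pics/{n}0.png",im)
    print(n,viewer.camera_params(n))
print(env.read_state())
E
```

```text
pics
scene {'fx': 569.9337402784632, 'fy': 569.9337402784632, 'cx': 312.96315750609216, 'cy': 234.24490281498856, 'pose': array([[  -0.3175,   -0.8142,    0.4861, 1109.568 ],
       [   0.9482,   -0.2669,    0.1723,  218.4645],
       [  -0.0105,    0.5156,    0.8568, 1136.4623],
       [   0.    ,    0.    ,    0.    ,    1.    ]])}
top {'fx': 571.6006037834452, 'fy': 571.6006037834452, 'cx': 318.6455351717346, 'cy': 230.88443819402085, 'pose': array([[  -0.0027,    0.9987,   -0.0508,  438.2734],
       [  -0.9998,   -0.0018,    0.0186,   32.5139],
       [   0.0184,    0.0509,    0.9985, 1585.5225],
       [   0.    ,    0.    ,    0.    ,    1.    ]])}
wrist {'fx': 380.4622380494561, 'fy': 380.4622380494561, 'cx': 324.04167450154296, 'cy': 233.25631975114862, 'tool_from_camera': array([[ -0.0012,   0.9688,   0.2477,  67.091 ],
       [  1.    ,   0.0012,   0.0004,   1.2091],
       [  0.0001,   0.2477,  -0.9688, -81.2182],
       [  0.    ,   0.    ,   0.    ,   1.    ]])}
{'time_s': 0.15, 'qpos': array([-1.28  ,  0.4237,  1.6305,  0.    ,  1.0886, -0.019 ]), 'dq': array([-0.0022, -0.0021, -0.0028,  0.0003,  0.0019,  0.0011]), 'tau': array([  0.    , -54.4985, -27.392 ,   0.0644,   0.0205,  -0.0001]), 'tool_pos': array([ 190.493 , -594.9122,  302.0847]), 'orientation': array([ 0.988 ,  0.1543, -0.0001, -0.0006]), 'force': array([-0.6039,  0.2943, -0.2238]), 'wrist_torque': array([ 0.0599, -0.0058,  0.0112]), 'width': 87.68771318377567}
```

View pics/top0.png

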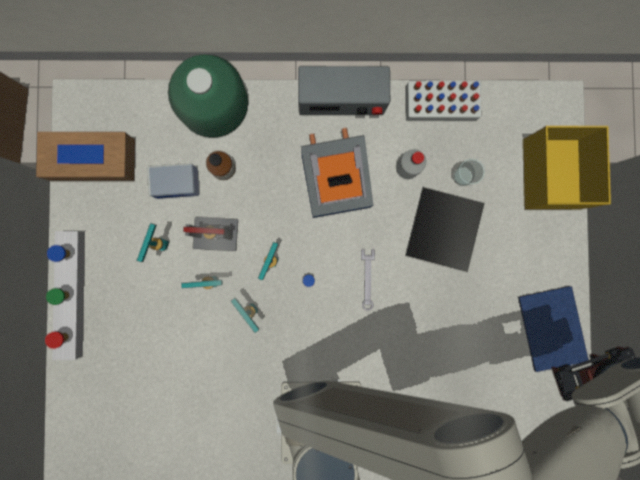

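View pics/scene0.png

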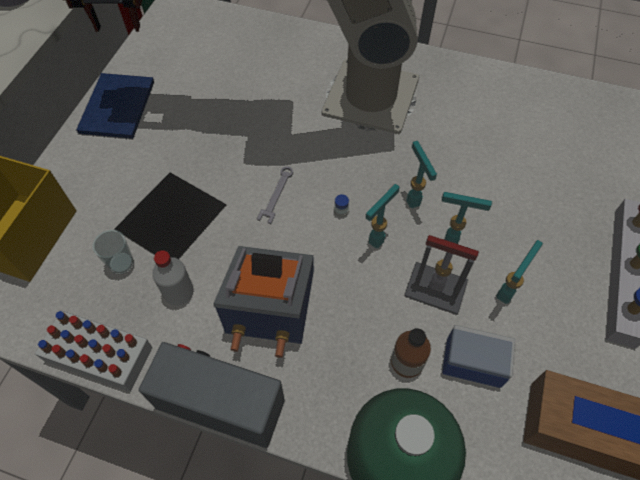

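The top view shows the box with its orange cover at about (338,178) and the black mat at (445,229). The red key is on its rack at (210,232), with teal decoys around it. The wash bottle is at (412,163), the jar at (308,280) and the spanner at (367,280). The scene view agrees. I'll get coarse positions first, then look closer with the wrist camera.

```bash
cat > h.py <<'E'
from station import env,set_gripper,viewer,workorder
import cv2,numpy as np
from scipy.spatial.transform import Rotation as R
np.set_printoptions(precision=2,suppress=True)
def wristT():
    s=env.read_state(); T=np.eye(4); T[:3,:3]=R.from_quat(s['orientation']).as_matrix(); T[:3,3]=s['tool_pos']
    return T@viewer.camera_params('wrist')['tool_from_camera']
def shot(name,save=None):
    T=wristT() if name=='wrist' else viewer.camera_params(name)['pose']
    im=viewer.camera(name)
    if save: cv2.imwrite(f'pics/{save}.png',im)
    return im,T
def ray(name,T,px):
    p=viewer.camera_params(name); u,v=px
    d=T[:3,:3]@np.array([(u-p['cx'])/p['fx'],-(v-p['cy'])/p['fy'],-1]); return T[:3,3],d/np.linalg.norm(d)
def onplane(name,T,px,n,c):
    o,d=ray(name,T,px); n=np.array(n,float); return o+d*((c-n@o)/(n@d))
def onz(name,T,px,z): return onplane(name,T,px,[0,0,1],z)
def proj(name,T,P):
    p=viewer.camera_params(name); q=T[:3,:3].T@(np.array(P)-T[:3,3]); return p['cx']+p['fx']*q[0]/-q[2],p['cy']-p['fy']*q[1]/-q[2]
def tri(r1,r2):
    (a,d),(b,e)=r1,r2; s,t=np.linalg.lstsq(np.c_[d,-e],b-a,rcond=None)[0]; return (a+s*d+b+t*e)/2,np.linalg.norm(a+s*d-b-t*e)
def blobs(im,lo,hi,amin=60):
    m=cv2.inRange(cv2.cvtColor(im,cv2.COLOR_BGR2HSV),np.array(lo),np.array(hi))
    cs,_=cv2.findContours(m,cv2.RETR_EXTERNAL,cv2.CHAIN_APPROX_NONE)
    return sorted([c for c in cs if cv2.contourArea(c)>amin],key=cv2.contourArea,reverse=True)
def rot(z,y):  # tool rotation from tool z axis and (projected) tool y axis
    z=np.array(z,float)/np.linalg.norm(z); y=np.array(y,float); y=y-z*(y@z); y/=np.linalg.norm(y)
    return R.from_matrix(np.c_[np.cross(y,z),y,z]).as_quat()
E
python3 - <<'E'
from h import *
t=cv2.imread('pics/top0.png'); s=cv2.imread('pics/scene0.png')
Tt=viewer.camera_params('top')['pose'];Ts=viewer.camera_params('scene')['pose']
def show(n,lo,hi,z):
    for c in blobs(t,lo,hi,40)[:3]:
        r=cv2.minAreaRect(c); print(n,r,[onz('top',Tt,p,z)[:2] for p in cv2.boxPoints(r)],onz('top',Tt,r[0],z))
show('orange',(8,150,120),(16,255,255),118)
show('mat',(0,0,0),(180,90,48),3)
show('red',(0,120,50),(6,255,200),190)
for n,p,z in [('wash',(412,160),160),('reag',(219,162),150),('jar',(308,280),50),('beaker',(463,173),90),('k1',(145,243),170),('k2',(268,260),170),('k3',(202,284),170),('k4',(246,314),170),('tip',(172,180),80)]: print(n,onz('top',Tt,p,z))
E
```

```text
orange ((338.0, 176.5), (44.08354568481445, 41.99811553955078), 79.99201965332031) [array([700.66,  18.08]), array([719.79, -89.19]), array([ 606.72, -108.34]), array([587.88,  -1.42])] [653.65 -45.18 118.  ]
mat ((428.4706115722656, 224.61764526367188), (28.861740112304688, 68.3950424194336), 14.03624439239502) [array([ 453.34, -239.63]), array([ 638.38, -288.04]), array([ 618.7, -366.3]), array([ 433.73, -317.37])] [ 535.74 -302.75    3.  ]
mat ((613.0171508789062, 360.47210693359375), (24.82971954345703, 51.69770050048828), 76.60750579833984) [array([ 175.48, -732.82]), array([ 207.56, -874.4 ]), array([ 141.2 , -888.42]), array([ 109.35, -747.08])] [ 158.34 -810.59    3.  ]
mat ((566.5811157226562, 382.0135192871094), (33.70178985595703, 34.03059005737305), 9.462322235107422) [array([  62.57, -624.76]), array([ 153.9 , -642.44]), array([ 138.2 , -734.63]), array([  46.86, -716.65])] [ 100.31 -679.59    3.  ]
red ((54.0, 339.5), (15.0, 18.0), 90.0) [array([267.24, 664.68]), array([267.03, 621.79]), array([231.29, 621.08]), array([231.53, 663.91])] [249.26 642.87 190.  ]
red ((417.2500305175781, 157.24998474121094), (10.60660171508789, 11.31370735168457), 45.0) [array([ 690.27, -218.21]), array([ 710.21, -238.25]), array([ 691.54, -256.63]), array([ 671.63, -236.57])] [ 690.91 -237.41  190.  ]
red ((193.0, 229.5), (5.0, 18.0), 90.0) [array([519.34, 334.51]), array([519.27, 290.83]), array([507.07, 290.74]), array([507.15, 334.4 ])] [513.21 312.62 190.  ]
wash [ 689.34 -229.85  160.  ]
reag [685.75 256.76 150.  ]
jar [384.78  32.85  50.  ]
beaker [ 667.08 -377.75   90.  ]
k1 [481.18 434.15 170.  ]
k2 [438.53 131.5  170.  ]
k3 [380.03 293.46 170.  ]
k4 [306.22 185.22 170.  ]
tip [649.94 390.97  80.  ]
```

```bash
python3 - <<'E'
from h import *
# mat
Y=[np.cos(.17),np.sin(.17),0]
best=min((q for q in (rot([0,0,-1],Y),rot([0,0,-1],[-a for a in Y])) if env.ik([520,-320,380],q) is not None),key=lambda q:abs(env.ik([520,-320,380],q)[5]))
env.reach([520,-320,380],best); env.hold(.3)
im,T=shot('wrist','mat1'); np.save('mat1T.npy',T)
n=np.array([-.423*np.cos(.172),-.423*np.sin(.172),.906]); up=np.array([.906*np.cos(.172),.906*np.sin(.172),.423])
P=np.array([654,-45,115])+250*n
for s in (1,-1):
    j=env.ik(P,rot(-n,s*up)); print(s,j)
s=min((s for s in(1,-1) if env.ik(P,rot(-n,s*up)) is not None),key=lambda s:abs(env.ik(P,rot(-n,s*up))[5]))
env.reach(P,rot(-n,s*up)); env.hold(.3)
im2,T=shot('wrist','box1'); np.save('box1T.npy',T)
cv2.imwrite('pics/v1.png',cv2.resize(np.vstack([im,im2]),(512,768))[:,:] if 0 else cv2.resize(np.hstack([im,im2]),(800,300)))
print(s,env.read_state()['time_s'],env.read_state()['qpos'])
E
```

```text
1 [-0.2   0.16  1.96  0.26  0.63 -0.56]
-1 None
1 3.5 [-0.2   0.16  1.96  0.26  0.63 -0.56]
```

View pics/v1.png

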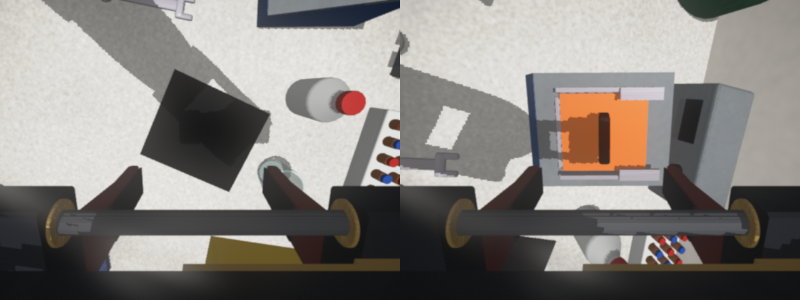

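Left half: the mat's corners (full-resolution pixels) are near (280,110), (430,179), (366,305) and (225,245). Right half: I'm looking square onto the box face, with the orange plate at x 250–395 and the black fin at (328,221). Next I'll measure both by mask.

```bash
cat > m1.py <<'E'
from h import *
im=cv2.imread('pics/mat1.png');T=np.load('mat1T.npy')
g=cv2.cvtColor(im,cv2.COLOR_BGR2GRAY); print('greys',g[200,320],g[150,300],g[100,330],g[280,260])
m=(g<62).astype(np.uint8)*255; m[300:]=0
n,l,st,ce=cv2.connectedComponentsWithStats(m); k=l[215,300] or l[180,340]; print(k,st[k])
cs,_=cv2.findContours((l==k).astype(np.uint8),cv2.RETR_EXTERNAL,cv2.CHAIN_APPROX_NONE)
c=max(cs,key=cv2.contourArea)
W=np.array([onz('wrist',T,p[0],3)[:2] for p in c]).astype(np.float32); print('mat',cv2.minAreaRect(W))
im=cv2.imread('pics/box1.png');T=np.load('box1T.npy'); yaw=.172; M=np.array([654,-45,115.])
h=cv2.cvtColor(im,cv2.COLOR_BGR2HSV)
o=cv2.inRange(h,np.array((5,120,60)),np.array((20,255,255)))
c=max(cv2.findContours(o,cv2.RETR_EXTERNAL,cv2.CHAIN_APPROX_NONE)[0],key=cv2.contourArea)
hull=np.zeros_like(o); cv2.drawContours(hull,[cv2.convexHull(c)],-1,255,-1)
er=cv2.erode(hull,np.ones((9,9)))
f=((h[...,2]<75)&(er>0)&(h[...,1]<140)).astype(np.uint8)
fc=max(cv2.findContours(f,cv2.RETR_EXTERNAL,cv2.CHAIN_APPROX_NONE)[0],key=cv2.contourArea)
cv2.drawContours(im,[c],-1,(0,255,0),1);cv2.drawContours(im,[fc],-1,(255,255,0),1);cv2.imwrite('pics/box1m.png',cv2.resize(im[100:300,180:460],None,fx=2,fy=2))
for it in range(4):
    B=R.from_euler('zy',[yaw,np.deg2rad(-25)]).as_matrix(); n=B[:,2]
    L=lambda p,hh:(B.T@(onplane('wrist',T,p,n,n@M+hh)-M))[:2]
    r=cv2.minAreaRect(np.array([L(p[0],6) for p in c],np.float32)); rf=cv2.minAreaRect(np.array([L(p[0],48) for p in fc],np.float32))
    print(yaw,M,'plate',r,'fin',rf)
    a=r[2]; a=a-90 if a>45 else a
    yaw+=0; M=M+B[:,0]*r[0][0]+B[:,1]*rf[0][1]; M=M+0; M[2]=115
E
python3 m1.py
```

```text
greys 25 36 136 224
7 [  237   112   193   188 22135]
mat ((525.4493408203125, -346.6517028808594), (175.662841796875, 196.74447631835938), 75.0043716430664)
0.172 [654. -45. 115.] plate ((1.156219482421875, -0.0802459716796875), (108.4695816040039, 120.22674560546875), 88.9643783569336) fin ((1.2208609580993652, -1.3091354370117188), (60.8260498046875, 11.513687133789062), 88.81747436523438)
0.172 [655.24 -46.09 115.  ] plate ((0.244049072265625, 1.1217689514160156), (108.64173889160156, 120.41754913330078), 88.9643783569336) fin ((0.3094158172607422, -0.11894416809082031), (60.936702728271484, 11.534632682800293), 88.81747436523438)
0.172 [655.47 -46.17 115.  ] plate ((0.046688079833984375, 1.2202224731445312), (108.6746826171875, 120.45406341552734), 88.9643783569336) fin ((0.11219596862792969, -0.022752761840820312), (60.957881927490234, 11.538640975952148), 88.81747436523438)Traceback (most recent call last):
  File "m1.py", line 21, in <module>
    r=cv2.minAreaRect(np.array([L(p[0],6) for p in c],np.float32)); rf=cv2.minAreaRect(np.array([L(p[0],48) for p in fc],np.float32))
                                ~^^^^^^^^
  File "m1.py", line 20, in <lambda>
    L=lambda p,hh:(B.T@(onplane('wrist',T,p,n,n@M+hh)-M))[:2]
                        ~~~~~~~^^^^^^^^^^^^^^^^^^^^^^
  File "h.py", line 17, in onplane
    o,d=ray(name,T,px); n=np.array(n,float); return o+d*((c-n@o)/(n@d))
        ~~~^^^^^^^^^^^
  File "h.py", line 14, in ray
    p=viewer.camera_params(name); u,v=px
ValueError: time passes only in moves, steps and waits
```

View pics/box1m.png

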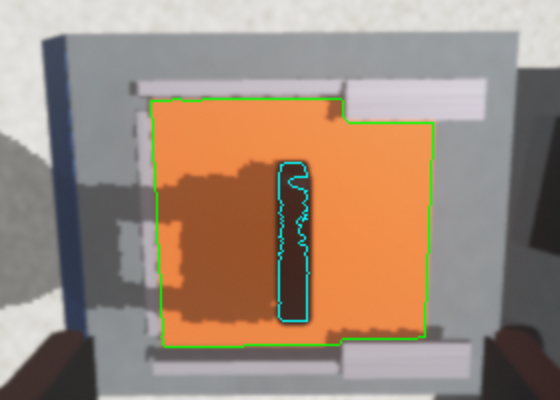

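```bash
cat >> h.py <<'E'
_c={}
def _cp(n,f=viewer.camera_params):
    if n not in _c: _c[n]=f(n)
    return _c[n]
def ray(name,T,px):
    p=_cp(name); u,v=px
    d=T[:3,:3]@np.array([(u-p['cx'])/p['fx'],-(v-p['cy'])/p['fy'],-1]); return T[:3,3],d/np.linalg.norm(d)
yaw=.154; M=np.array([655.4,-45.8,115.]); B=R.from_euler('zy',[yaw,np.deg2rad(-25)]).as_matrix(); up,side,n=B.T
def st(tag=''):
    s=env.read_state(); print(tag,'t%.1f'%s['time_s'],'P',s['tool_pos'],'F',s['force'],'Tq',s['wrist_torque'],'w%.1f'%s['width'],'j6 %.2f'%s['qpos'][5])
E
python3 - <<'E'
from h import *
q=rot(-n,up)
env.move_l(M+130*n,q); env.hold(.1); st('above')
print(env.move_l(M+91*n,q,rate=60,f_stop=12)); st('down')
set_gripper(0); st('grip')
env.move_l(M+100*n,q,rate=40); env.hold(.2); st('lift')
print(env.move_l(M+100*n-30*up,q,rate=60,f_stop=15)); st('s1')
print(env.move_l(M+100*n-75*up,q,rate=80,f_stop=15)); st('s2')
shot('wrist','c1')
for m,c in((1,2),): pass
for s in (1,-1): print(s,env.ik([525,-347,250],rot([0,0,-1],[s*np.cos(-.26),s*np.sin(-.26),0])))
E
```

```text
above t4.6 P [600.67 -46.05 233.9 ] F [-0.63 -0.88  0.21] Tq [-0.06  0.12 -0.02] w88.1 j6 -0.38
False
down t5.4 P [616.94 -45.77 197.3 ] F [-0.26  0.58 -0.41] Tq [-0.06  0.14 -0.01] w87.6 j6 -0.40
grip t6.5 P [617.46 -45.77 197.87] F [1.17 0.06 0.06] Tq [ 0.16 -0.42  0.3 ] w13.9 j6 -0.40
lift t7.1 P [612.76 -45.81 205.16] F [ 0.4  -0.53 -1.64] Tq [-0.03  0.31  0.01] w13.8 j6 -0.40
False
s1 t7.7 P [586.42 -50.53 193.23] F [ 0.76 -0.01 -2.33] Tq [-0.05  0.32 -0.01] w14.0 j6 -0.46
False
s2 t8.4 P [546.6  -57.4  174.67] F [-0.04 -0.11 -2.45] Tq [-0.05  0.25 -0.03] w14.1 j6 -0.63
1 [-0.6   0.49  1.66 -0.    0.99 -0.34]
-1 None
```

View pics/c1.png

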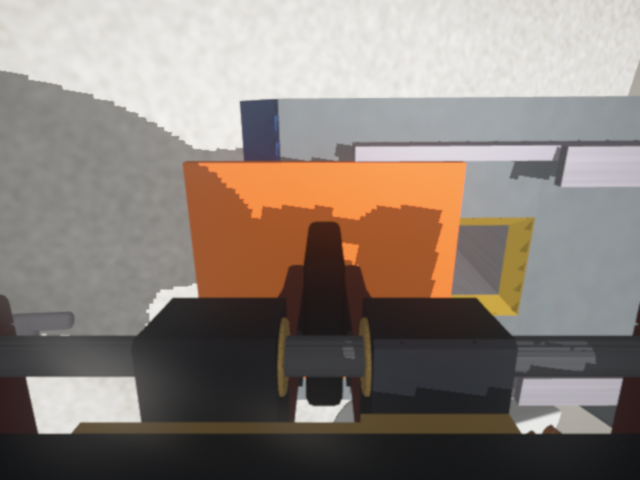

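The cover is gripped and free of the rails, and the yellow mouth shows at (500,265). I'll place the cover, then look at the shaft and the rack.

```bash
python3 - <<'E'
from h import *
p=env.read_state()['tool_pos']; env.move_l(p+70*n,rate=200)
q=rot([0,0,-1],[np.cos(-.26),np.sin(-.26),0])
env.reach([525.4,-346.7,190],q); st('over')
env.move_l([525.4,-346.7,104],q,rate=150); env.hold(.2); st()
print(env.move_l([525.4,-346.7,92],q,rate=25,f_stop=6)); st('touch')
set_gripper(40); env.move_l([525.4,-346.7,250],q,rate=200); set_gripper(88); st('off')
env.hold(.2); im,T=shot('wrist','mat2')
# shaft view: camera axis along -n, camera 330 above face
ct=_cp('wrist')['tool_from_camera'] if 0 else viewer.camera_params('wrist')['tool_from_camera']
# tool orientation with camera look = -n, tool y along up
best=None
Rc=np.array(ct)[:3,:3]
# camera y (image up) along -side or side: tool y=~camera x
C=np.c_[up,np.cross(n,up),n]   # camera axes x=up, z=n
Rt=C@Rc.T; P=M+330*n-Rt@ct[:3,3]
qq=R.from_matrix(Rt).as_quat(); print(env.ik(P,qq),P)
env.reach(P,qq); env.hold(.3); im2,T=shot('wrist','sh1'); np.save('sh1T.npy',T); st()
t,_=shot('top','top1')
cv2.imwrite('pics/v2.png',np.hstack([cv2.resize(im[:,:],(400,300)),cv2.resize(im2[140:340,190:450],(390,300))]))
E
```

```text
over t10.1 P [ 525.36 -345.52  189.32] F [ 0.59 -0.49 -3.1 ] Tq [-0.05 -0.09 -0.05] w13.7 j6 -0.34
 t11.0 P [ 526.01 -347.05  105.26] F [-1.    1.08 -2.23] Tq [-0.07 -0.03 -0.03] w14.2 j6 -0.34
True
touch t11.4 P [ 525.81 -346.71   97.33] F [2.79 1.88 0.55] Tq [-0.04 -0.31  0.06] w14.2 j6 -0.34
off t13.8 P [ 525.43 -346.71  250.06] F [ 0.26 -0.93  1.44] Tq [-0.04 -0.06  0.03] w88.1 j6 -0.34
[-0.32  0.23  1.9   0.52  0.78 -0.87] [561.8  -89.32 330.6 ]
 t15.5 P [561.86 -89.78 330.28] F [-0.36 -0.18 -0.23] Tq [-0.13  0.05  0.02] w87.9 j6 -0.87
```

View pics/v2.png

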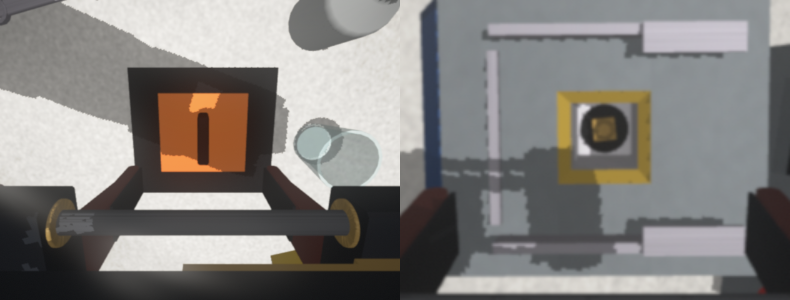

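The cover lies flat and centred on the mat (left half). Right half: the shaft's mouth and the brass stem are clear. I'll take a closer shaft shot for angle and centre, then one rack shot.

```bash
python3 - <<'E'
from h import *
ct=np.array(viewer.camera_params('wrist')['tool_from_camera'])
Rt=np.c_[up,np.cross(n,up),n]@ct[:3,:3].T
env.move_l(M+225*n-Rt@ct[:3,3],R.from_matrix(Rt).as_quat(),rate=200); env.hold(.3)
im2,T=shot('wrist','sh2'); np.save('sh2T.npy',T)
env.move_l(M+330*n-Rt@ct[:3,3],rate=250)
# rack: bar expected near (513,300,180): camera looking straight down, camera x along world x
Rt=np.c_[[1,0,0],[0,1,0],[0,0,1]]@ct[:3,:3].T
P=np.array([513,295,480])-Rt@ct[:3,3]; q=R.from_matrix(Rt).as_quat(); print(P,env.ik(P,q))
env.reach(P,q); env.hold(.3); im,T=shot('wrist','rk1'); np.save('rk1T.npy',T); st()
a=cv2.resize(im2[140:320,230:420],None,fx=2.1,fy=2.1)
a=cv2.resize(a,(400,379)); b=cv2.resize(im,(400,300)); b=np.vstack([b,np.zeros((79,400,3),np.uint8)])
cv2.imwrite('pics/v3.png',np.hstack([a,b]))
E
```

```text
[513.37 251.39 384.75] [0.34 0.23 1.72 0.26 1.12 0.23]
 t18.8 P [513.58 250.85 384.76] F [-0.53 -0.02 -0.34] Tq [-0.16 -0.08  0.03] w88.0 j6 0.23
```

View pics/v3.png

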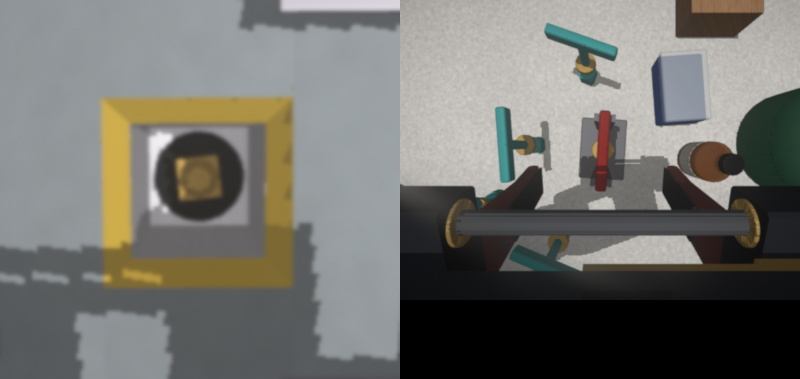

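```bash
cat > m2.py <<'E'
from h import *
def rect(c,f): 
    r=cv2.minAreaRect(np.array([f(p[0]) for p in c],np.float32)); return r
for nm in ('sh1','sh2'):
    im=cv2.imread(f'pics/{nm}.png');T=np.load(f'{nm}T.npy'); h=cv2.cvtColor(im,cv2.COLOR_BGR2HSV)
    print('cam axis in box', B.T@T[:3,2],'cam pos',B.T@(T[:3,3]-M))
    L=lambda p,hh:(B.T@(onplane('wrist',T,p,n,n@M+hh)-M))[:2]
    y=cv2.inRange(h,np.array((18,110,50)),np.array((32,255,255))); y[:100]=0;y[340:]=0
    y=cv2.morphologyEx(y,cv2.MORPH_CLOSE,np.ones((5,5)))
    c=max(cv2.findContours(y,cv2.RETR_EXTERNAL,cv2.CHAIN_APPROX_NONE)[0],key=cv2.contourArea)
    print(nm,'mouth',rect(c,lambda p:L(p,0)))
    x0,y0,w,hh=cv2.boundingRect(c); sub=h[y0+hh//5:y0+hh*3//4,x0+w//5:x0+w*4//5]
    b=((sub[...,1]>90)&(sub[...,2]>60)&(sub[...,0]>10)&(sub[...,0]<28)).astype(np.uint8)
    cs=cv2.findContours(b,cv2.RETR_EXTERNAL,cv2.CHAIN_APPROX_NONE,offset=(x0+w//5,y0+hh//5))[0]
    c=max(cs,key=cv2.contourArea); print('stem px',cv2.boundingRect(c),'stem',rect(c,lambda p:L(p,-85)))
    cv2.drawContours(im,[c],-1,(0,255,0),1)
im=cv2.resize(cv2.imread('pics/sh2.png')[190:250,290:360],None,fx=8,fy=8,interpolation=cv2.INTER_CUBIC); cv2.imwrite('pics/stem.png',im)
# key bar
im=cv2.imread('pics/rk1.png');T=np.load('rk1T.npy')
for c in blobs(im,(0,110,40),(7,255,255),100)[:3]+blobs(im,(174,110,40),(180,255,255),100)[:2]:
    print('red',cv2.boundingRect(c),rect(c,lambda p:onz('wrist',T,p,191)[:2]))
E
python3 m2.py
```

```text
cam axis in box [0. 0. 1.] cam pos [ -0.92  -0.85 329.83]
sh1 mouth ((0.1853809356689453, 0.9432411193847656), (52.01695251464844, 52.88248825073242), 89.95104217529297)
stem px (317, 218, 17, 17) stem ((0.26903533935546875, 7.2170891761779785), (17.11557388305664, 16.653072357177734), 8.078739166259766)
cam axis in box [-0.  0.  1.] cam pos [  0.41  -0.15 225.95]
sh2 mouth ((0.15126800537109375, 1.0177497863769531), (53.444488525390625, 52.27117919921875), 0.017587097361683846)
stem px (313, 213, 22, 23) stem ((0.46514034271240234, 7.053818702697754), (17.058425903320312, 16.787147521972656), 6.348416805267334)
red (313, 178, 23, 127) ((513.7969970703125, 288.5328369140625), (96.307861328125, 13.650952339172363), 86.78871154785156)
```

View pics/stem.png

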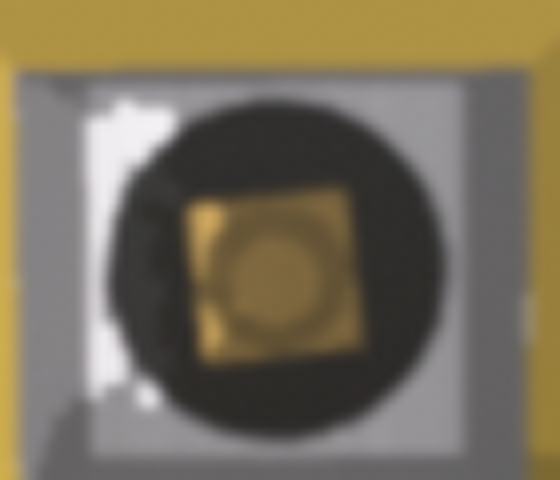

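The mouth measures (0.2, 1.0) from my estimate, and the stem's angle is about +6.5° (CCW). The stem, though, sits 6 mm off the assumed axis, so the box may lean sideways by about 4°. I'll check that by triangulating the rail-top corners from two views.

```bash
python3 - <<'E'
from h import *
T1=np.load('box1T.npy');T2=np.load('sh1T.npy')
def sub(im,p,w=6):
    g=cv2.cvtColor(im,cv2.COLOR_BGR2GRAY); c=np.array([[p]],np.float32); return cv2.cornerSubPix(g,c,(w,w),(-1,-1),(3,50,.01))[0,0]
a=cv2.imread('pics/box1.png');b=cv2.imread('pics/sh1.png')
for nm,p,q in [('wideR top +y',(423,140),(421.3,154.7)),('wideR bot -y',(415,288.5),(420,309.3)),('wideL top',(352,140.5),(351,154.7)),('thinL top +y',(248,141.5),(248,156)),('faceLow +y',(211,119),(217,140))]:
    p2,q2=sub(a,p,4),sub(b,q,4)
    for x,y in((p,q),(p2,q2)):
        X,e=tri(ray('wrist',T1,x),ray('wrist',T2,y)); print(nm,np.array(x),np.array(y),'box frame',B.T@(X-M),'gap %.1f'%e)
E
```

```text
wideR top +y [423 140] [421.3 154.7] box frame [76.18 61.22 28.11] gap 0.2
wideR top +y [422.67 138.8 ] [421.14 153.61] box frame [76.09 62.18 27.62] gap 0.0
wideR bot -y [415.  288.5] [420.  309.3] box frame [ 76.13 -62.23  23.82] gap 0.1
wideR bot -y [415.  288.5] [419.39 307.29] box frame [ 72.97 -58.37  35.33] gap 0.6
wideL top [352.  140.5] [351.  154.7] box frame [20.13 60.66 31.06] gap 0.1
wideL top [352.24 139.74] [350.93 154.81] box frame [20.53 61.52 26.55] gap 0.2
thinL top +y [248.  141.5] [248 156] box frame [-61.06  59.98  29.78] gap 0.2
thinL top +y [247.64 140.26] [248. 156.] box frame [-62.5   61.34  23.04] gap 0.3
faceLow +y [211 119] [217 140] box frame [-96.19  80.5   -1.94] gap 3.5
faceLow +y [211.39 116.55] [213.14 137.25] box frame [-97.13  82.33  -0.1 ] gap 0.1
```

The rail check alone is weak, about 4 mm higher on +y with ±4 mm noise. But the cover touched the mat 3.3 mm early, which also fits a ~4° sideways lean. I'll use the measured shaft axis. Next I'll fetch the key and hover over the mouth.

```bash
cat >> h.py <<'E'
M2=M+.17*up+1.0*side
B2=B@R.from_euler('x',.069).as_matrix(); up2,side2,a=B2.T
def kp(out,th=0.,off=(0,0)):   # TCP pose: bar centre 'out' mm from face, key turned th ccw
    y=np.cos(th)*up2+np.sin(th)*side2
    return M2+(out+61)*a+off[0]*up2+off[1]*side2, rot(-a,y)
E
python3 - <<'E'
from h import *
print(M2,a)
ang=np.deg2rad(86.8-90); q=rot([0,0,-1],[np.cos(ang),np.sin(ang),0]); K=np.array([513.8,288.5,0])
env.reach(K+[0,0,310],q); env.move_l(K+[0,0,241],q,rate=100,f_stop=12); st('at')
set_gripper(0); st('grip'); env.hold(.2)
env.move_l(K+[0,0,260],q,rate=60); env.hold(.2); st('lift')
env.move_l(K+[0,0,435],q,rate=200); st('up')
p,qq=kp(270,.115); print(env.ik(p,qq)); 
env.reach(p,qq); env.hold(.4); st('hover')
im,T=shot('wrist','hov'); np.save('hovT.npy',T)
for th in (.115,1.45,1.65): print(th,env.ik(*kp(60,th)))
s=env.read_state(); t=s['tool_pos']; z=R.from_quat(s['orientation']).as_matrix()[:,2]
for d in (61,61+84-0,221): print(d,proj('wrist',T,t+z*d))
print('mouth',proj('wrist',T,M2),'foot floor',proj('wrist',T,M2-100*a))
cv2.imwrite('pics/v4.png',im)
E
```

```text
[655.41 -44.79 115.01] [-0.41 -0.07  0.91]
at t20.1 P [514.26 288.53 241.69] F [ 0.23 -0.61 -0.03] Tq [ 0.02 -0.08  0.  ] w87.7 j6 0.55
grip t21.2 P [513.79 288.5  240.98] F [ 0.87 -0.53  0.51] Tq [-0.11 -0.08 -0.04] w13.9 j6 0.55
lift t22.1 P [513.62 288.39 259.71] F [-0.11 -0.16 -2.25] Tq [-0.07 -0.06 -0.06] w13.9 j6 0.55
up t23.1 P [513.28 288.22 433.59] F [ 0.19  0.45 -2.84] Tq [-0.05 -0.06  0.01] w13.7 j6 0.55
[-0.22  0.02  1.93  0.22  0.8  -0.63]
hover t24.8 P [519.15 -66.95 415.72] F [ 0.19 -0.47 -2.22] Tq [-0.05  0.31 -0.06] w14.1 j6 -0.63
0.115 [-0.16  0.41  1.94  0.34  0.4  -0.73]
1.45 [-0.16  0.41  1.94  0.34  0.4  -2.06]
1.65 [-0.16  0.41  1.94  0.34  0.4  -2.26]
61 (np.float64(325.333133431293), np.float64(304.41725091007123))
145 (np.float64(324.97606166401954), np.float64(246.25396468737065))
221 (np.float64(324.8149865969373), np.float64(220.01650743452447))
mouth (np.float64(324.5502188301841), np.float64(198.8239587161438)) foot floor (np.float64(324.50450841470763), np.float64(186.98867297532655))
```

View pics/v4.png

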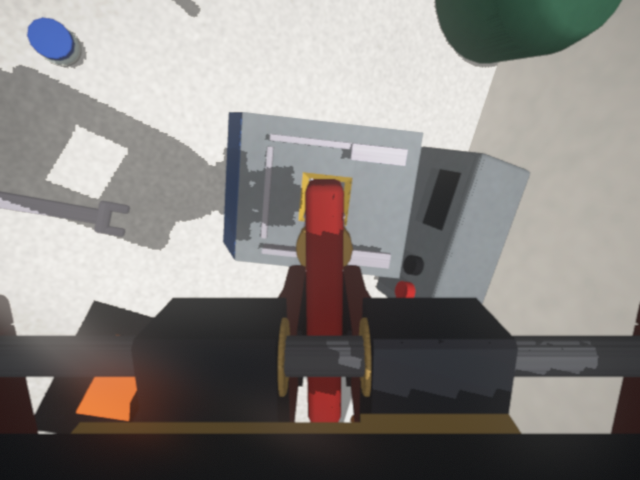

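The hover looks right. The bar is centred at column 325 and points at the mouth (~(326,195)), though it hides the foot. I'll insert in force-guarded stages.

```bash
python3 - <<'E'
from h import *
T=np.load('hovT.npy'); ct=np.array(_cp('wrist')['tool_from_camera'] if 'wrist' in _c else viewer.camera_params('wrist')['tool_from_camera'])
W=T@np.linalg.inv(ct)
print('bar ends', [proj('wrist',T,(W@[x,0,50,1])[:3]) for x in(-50,0,50)])
th=.115
env.move_l(*kp(175,th),rate=150); env.hold(.2); st('pre')
for o,r in ((150,60),(120,50),(88,50),(76,25),(60,25)):
    s=env.move_l(*kp(o,th),rate=r,f_stop=8); p=env.read_state()['tool_pos']; st(f'{o} {s} off {B2.T@(p-M2)}')
    if s: break
E
```

```text
Traceback (most recent call last):
NameError: name '_c' is not defined
```

```bash
sed -i 's/^_c={}/_c={}\n__all__=None/;/^__all__/d' h.py; python3 - <<'E'
from h import *
T=np.load('hovT.npy'); ct=np.array(viewer.camera_params('wrist')['tool_from_camera'])
W=T@np.linalg.inv(ct)
print('bar ends', [proj('wrist',T,(W@[x,0,50,1])[:3]) for x in(-50,0,50)])
th=.115
env.move_l(*kp(175,th),rate=150); env.hold(.2); st('pre')
for o,r in ((150,60),(120,50),(88,50),(76,25),(60,25)):
    s=env.move_l(*kp(o,th),rate=r,f_stop=8); p=env.read_state()['tool_pos']; st(f'{o} {s} off {B2.T@(p-M2)}')
    if s: break
E
```

```text
Traceback (most recent call last):
TypeError: 'NoneType' object does not support indexing
```

```bash
sed -i '/^__all__/d' h.py; python3 - <<'E'
from h import *
T=np.load('hovT.npy'); ct=np.array(viewer.camera_params('wrist')['tool_from_camera'])
W=T@np.linalg.inv(ct)
print('bar ends', [proj('wrist',T,(W@[x,0,50,1])[:3]) for x in(-50,0,50)])
th=.115
env.move_l(*kp(175,th),rate=150); env.hold(.2); st('pre')
for o,r in ((150,60),(120,50),(88,50),(76,25),(60,25)):
    s=env.move_l(*kp(o,th),rate=r,f_stop=8); p=env.read_state()['tool_pos']; st(f'{o} {s} off {B2.T@(p-M2)}')
    if s: break
E
```

```text
bar ends [(np.float64(325.52713243925984), np.float64(428.2630134535966)), (np.float64(325.50428812439924), np.float64(316.64806410136487)), (np.float64(325.4771309985409), np.float64(183.96116822533867))]
pre t25.9 P [558.31 -61.   330.54] F [ 0.33 -0.38 -2.9 ] Tq [-0.11  0.34 -0.08] w13.8 j6 -0.65
150 False off [ -0.23   0.09 210.49] t26.4 P [568.47 -59.08 306.16] F [ 0.09 -0.45 -2.53] Tq [-0.12  0.35 -0.03] w13.9 j6 -0.67
120 False off [  0.    -0.01 180.88] t27.2 P [580.89 -57.12 279.36] F [ 0.12  0.7  -2.58] Tq [-0.1   0.33  0.04] w13.7 j6 -0.68
88 False off [ -0.01   0.02 148.91] t28.0 P [594.05 -54.91 250.31] F [ 0.4   0.15 -2.95] Tq [-0.09  0.28  0.03] w13.4 j6 -0.71
76 False off [ -0.07   0.01 136.87] t28.6 P [598.96 -54.11 239.34] F [ 0.17 -0.04 -2.41] Tq [-0.07  0.31  0.04] w13.8 j6 -0.72
60 False off [  0.09   0.01 120.92] t29.4 P [605.67 -53.   224.92] F [ 0.72 -0.34 -3.19] Tq [-0.06  0.07 -0.03] w14.0 j6 -0.73
```

No resistance so far, so I'll push on until it touches the floor to confirm it's home.

```bash
python3 - <<'E'
from h import *
s=env.move_l(*kp(45,.115),rate=15,f_stop=10); p=env.read_state()['tool_pos']; st(f'{s} off {B2.T@(p-M2)}')
im,T=shot('wrist','in1'); cv2.imwrite('pics/v5.png',im)
E
```

```text
True off [  0.02  -0.05 120.69] t29.7 P [605.71 -53.05 224.67] F [-1.62 -0.68  4.39] Tq [-0.07  0.03 -0.01] w13.8 j6 -0.73
```

View pics/v5.png

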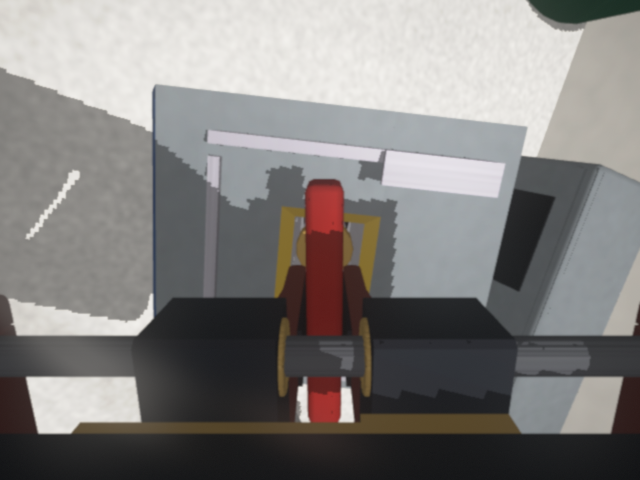

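It hit a firm floor at 59.7 mm out, exactly the fully-home height; resting on the stem top would have stopped it near 82. The picture shows the collar inside the yellow mouth. Now I'll turn the stem, watching torque.

```bash
python3 - <<'E'
from h import *
env.move_l(*kp(60,.115),rate=20); t0=env.read_state()['wrist_torque']@a
for th in (.35,.6,.9,1.2,1.4,1.48,1.54,1.59,1.63,1.67):
    env.move_l(*kp(60,th)); env.hold(.15); s=env.read_state(); tz=s['wrist_torque']@a-t0
    print('%.2f t%.1f tz %.3f'%(th,s['time_s'],tz),'F',B2.T@s['force'],'w%.1f'%s['width'],'p',B2.T@(s['tool_pos']-M2))
    if abs(tz)>.45: break
E
```

```text
0.35 t30.5 tz -0.051 F [ 2.1   1.36 -3.58] w14.0 p [  0.41   0.03 120.99]
0.60 t31.1 tz -0.103 F [ 3.31  2.41 -4.09] w13.8 p [  0.25   0.02 121.  ]
0.90 t31.7 tz -0.136 F [ 2.64  3.   -3.29] w13.9 p [  0.14   0.11 121.03]
1.20 t32.3 tz -0.119 F [ 2.29  3.45 -2.56] w13.7 p [ -0.06   0.07 121.  ]
1.40 t32.8 tz -0.044 F [ 2.24  2.79 -2.86] w13.9 p [ -0.14   0.05 120.98]
1.48 t33.2 tz -0.127 F [ 1.74  2.65 -1.56] w14.2 p [ -0.08   0.01 120.98]
1.54 t33.6 tz -0.104 F [ 2.6   3.74 -2.8 ] w13.9 p [ -0.11   0.04 120.96]
1.59 t34.0 tz -0.142 F [ 1.62  2.65 -3.29] w13.7 p [ -0.08   0.03 120.98]
1.63 t34.4 tz -0.107 F [ 1.59  2.94 -2.73] w13.9 p [ -0.03   0.02 120.98]
1.67 t34.8 tz -0.206 F [ 2.58  3.54 -3.3 ] w13.7 p [ -0.02  -0.   121.  ]
```

```bash
python3 - <<'E'
from h import *
for th in (1.70,1.73,1.76,1.79,1.82,1.85):
    env.move_l(*kp(60,th)); env.hold(.15); s=env.read_state(); tz=s['wrist_torque']@a
    print('%.2f t%.1f tz %.3f'%(th,s['time_s'],tz),'F',B2.T@s['force'],'w%.1f'%s['width'],'j6 %.2f'%s['qpos'][5])
    if abs(tz)>.7: break
im,T=shot('wrist','turn'); np.save('turnT.npy',T); cv2.imwrite('pics/v6.png',im)
E
```

```text
1.70 t35.2 tz -0.342 F [ 1.48  2.42 -3.49] w13.9 j6 -2.31
1.73 t35.6 tz -0.519 F [ 2.75  0.42 -3.08] w13.5 j6 -2.34
1.76 t36.0 tz -0.581 F [ 1.59  1.75 -3.25] w14.1 j6 -2.37
1.79 t36.4 tz -0.797 F [ 0.97  0.18 -2.82] w14.5 j6 -2.40
```

View pics/v6.png

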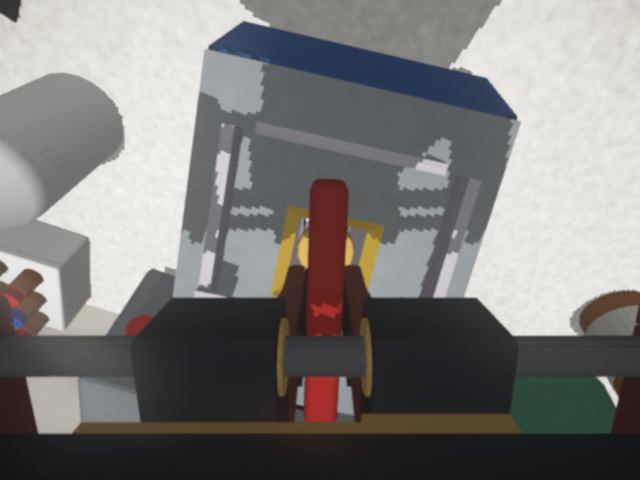

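The torque climbed steadily to 0.8 N·m from 1.67 rad on, so the stem is at its stop (1.45 plus the turning play). I'll unwind within the play, press home, release and retreat.

```bash
python3 - <<'E'
from h import *
env.move_l(*kp(60,1.56)); env.hold(.1)
s=env.move_l(*kp(50,1.56),rate=10,f_stop=8); print(s,'out',B2.T@(env.read_state()['tool_pos']-M2)); st()
env.move_l(*kp(60,1.56),rate=10); st('relax')
set_gripper(60); env.hold(.2); st('open')
env.move_l(*kp(160,1.56),rate=120); st('away')
ct=np.array(viewer.camera_params('wrist')['tool_from_camera'])
Rt=np.c_[up2,side2,a]@ct[:3,:3].T; P=M2+330*a-Rt@ct[:3,3]
env.reach(P,R.from_matrix(Rt).as_quat()); env.hold(.3)
im,T=shot('wrist','fin'); np.save('finT.npy',T)
t,_=shot('top','fint'); s2,_=shot('scene','fins'); st()
cv2.imwrite('pics/v7.png',np.hstack([cv2.resize(im[60:360,150:500],(400,343)),cv2.resize(s2[90:390,60:410],(400,343))]))
# key bar centre and angle seen from along the axis (top face 71 out)
for c in (blobs(im,(0,110,40),(7,255,255),100)+blobs(im,(174,110,40),(180,255,255),100))[:2]:
    print('red',cv2.boundingRect(c),cv2.minAreaRect(np.array([(B2.T@(onplane('wrist',T,p[0],a,a@M2+71)-M2))[:2] for p in c],np.float32)))
E
```

```text
True out [ -0.04   0.14 120.7 ]
 t37.2 P [605.62 -52.88 224.65] F [-1.73  0.02  4.18] Tq [ 0.3  -0.12  0.16] w13.8 j6 -2.18
relax t37.5 P [605.46 -53.01 224.84] F [-0.36  1.09  0.17] Tq [ 0.46 -0.02  0.18] w13.9 j6 -2.17
open t38.5 P [605.56 -53.05 224.94] F [-0.35 -0.05 -0.6 ] Tq [0.03 0.02 0.01] w59.9 j6 -2.17
away t39.5 P [564.2  -59.78 315.25] F [ 0.18 -0.14  0.23] Tq [ 0.02  0.07 -0.02] w60.1 j6 -2.11
 t41.0 P [ 567.52 -105.09  328.92] F [-0.1   0.39  0.72] Tq [-0.14  0.07  0.06] w60.1 j6 -0.96
red (245, 222, 143, 21) ((-4.432292938232422, -0.7733674049377441), (13.318793296813965, 96.8301010131836), 88.7676773071289)
```

View pics/v7.png

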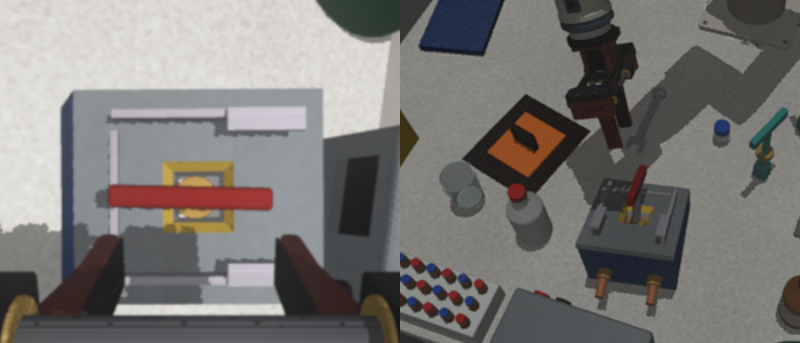

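The key stands home in the mouth with its bar along the slope. The cover lies handle up in the middle of the mat, the bystanders haven't moved, and the gripper is clear. Signing off.

```bash
python3 - <<'E'
from h import *
print(workorder.sign_off()); st()
E
```

```text
the job is handed in; nothing more can be done
None
the job is handed in; nothing more can be done
```

I finished the job and handed it in at about 41 s of the 72 s allowed. `sign_off` gives no verdict, so everything below is from my own checks.

**What I did**
- **Cover:** I lifted it over the lip, slid it out and laid it flat, handle up, in the middle of the mat. The last pictures show it centred.
- **Key:** I took the red T-key from its rack and lowered it onto the stem. It hit a firm floor with the bar 59.7 mm out from the face (60 mm is fully home), both before turning and again just before release.
- **Stem:** I turned it counter-clockwise. Friction stayed near 0.1 N·m, then torque climbed to 0.8 N·m against the stop. I backed off within the key's play before letting go, and the last picture puts the key at about 1.55 rad. That fits a stem at its 1.45 rad stop plus turning play, but I couldn't read the stem angle directly.
- **Bystanders:** They look undisturbed in the last scene view, though I didn't measure them. The gripper is open and clear.

**What disagreed or stayed uncertain**
- **Box lean:** The shaft appeared to lean about 4° sideways from the stated geometry. The cover touching the mat 3.3 mm early pointed the same way, but the rail-height check was inconclusive. I used the measured axis, and the key went in without resistance.
- **Bar offset:** After release, the bar's centre measured about 4 mm down-slope of the shaft axis. I put this down to an off-centre grip and the key leaning in its play.
- **Seating after release:** I did not re-measure the key's height once I had let go.

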